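Screw the finial home on the newel post

TASK

Take the turned wooden finial out of its stand, lower its spigot gently into the deep well in the top of the newel post block, start its thread at the bottom by feel without forcing it, and turn it clockwise (seen from above) until its flange is fully home on the block's top. Then let go of it, and leave the hammer, the glue bottle and the gouge where they are.

Things in the scene. Friction and masses are not known exactly. Their poses are not given: they have to be found in the camera images.
- finial: Loose dark-wood finial, 154 mm tall, 0.2 to 0.45 kg, upright in the stand. Origin: lower tip of its spigot, z up its axis. From the tip: brass core 24 mm in diameter (0 to 28 mm, end tapered to 18), wooden barrel 40 mm in diameter (28 to 90), flange 64 mm in diameter (90 to 98), conical neck, flat grip blade (110 to 154), 50 mm long along x, 16 mm thick along y: pinch it across y.
- flange (a point): Point on the finial's axis at the underside of the flange, 90 mm above the spigot's tip. Axes as the finial's.
- grip (a point): Point on the finial's axis in the middle of the flat grip blade, 134 mm above the spigot's tip (44 mm above the flange's underside). The blade is 16 mm thick along y, 50 mm long along x, and rises another 20 mm above this point.
- stand: Brown wooden stand fixed to the bench, 100 x 100 mm, 100 mm tall: a 24 mm board on two cheeks with a round 47 mm hole in its middle, in which the finial stands, its flange resting on the board, its tip 10 mm above the bench. Origin: centre of its underside.
- newel: Dark-wood newel post cap fixed to the bench: square block of 92 mm, 105 mm tall, with a 110 mm plinth (22 mm high) and a 108 mm bead at 75 mm height. In the middle of its top is a round upright well, 42.4 mm in diameter with a 3 mm chamfer at the mouth, straight for 65 mm, then threaded. Origin: centre of its underside, z up.
- rim (a point): Centre of the mouth of the newel block's well, level with the block's top, 105 mm above the bench; the flange's underside lands here.
- hammer: Loose hammer with a wooden handle, about 240 mm long, lying on the bench. A bystander: leave it.
- glue: Loose white plastic glue bottle, 60 mm in diameter and 170 mm tall, standing on the bench. A bystander: leave it.
- gouge: Loose hand tool with a wooden handle, about 220 mm long, lying on the bench. A bystander: leave it.
- lugs (a point): Point on the finial's axis, 10 mm above its tip, level with its three radial brass thread lugs: 6 mm thick, 120 degrees apart (one along the finial's +x), reaching out to a 40 mm diameter.
- thread (a point): Start of the brass thread down the well, on its axis, 65 mm below the rim. Right-hand, three starts, ridges 4 mm thick, lead 36 mm per turn, any angle starts. Lowered in, the lugs rest on it with the flange 6 to 18 mm above the rim (not known beforehand); 60 to 180 degrees clockwise brings it home. Turned back it climbs, then drops about 10 mm every 120 degrees. It does not run down by itself.
Not all that is in view belongs to the job. What is shaped like the finial but orange is not meant.

How it is judged:
At the end, for the whole second after the job is handed in: The finial is upright (within 3.5 degrees) and at rest in the newel block's well, its flange within 3 mm of the rim and centred within 5 mm, the robot having let go (z of flange in the frame of rim between -0.004 and 0.003 m and horizontal distance between flange and rim below 0.005 m and angle between finial's own z axis and vertical below 0.06 rad and linear speed of finial below 0.02 m/s); the robot touches nothing.
It fails at once if the finial is forced down before it is home (more than 100 N between it and the newel block) (contact force between finial and newel above 100 N and z of flange in the frame of rim above 0.004 m).
It fails at once if the finial is dropped down the well (faster than 0.4 m/s in it) (horizontal distance between lugs and thread below 0.02 m and z of lugs in the frame of thread below 0.06 m and linear speed of finial above 0.4 m/s).
It fails at once if the hammer is disturbed (moved over 30 mm) (distance of hammer from where it was at the start of the episode above 0.03 m).
It fails at once if the glue bottle is disturbed (moved over 30 mm) (distance of glue from where it was at the start of the episode above 0.03 m).
It fails at once if the gouge is disturbed (moved over 30 mm) (distance of gouge from where it was at the start of the episode above 0.03 m).
It also fails if it takes over 72 s, if anything falls off the work surface, if the arm or the gripper's body presses on something with over 40 N, if the wrist force passes 120 N, or if a joint passes its speed limit or range.

ROBOT

A 7-joint arm with a two-finger parallel gripper is mounted at the origin on the work surface. World frame = base frame: x ahead of the robot, y to its left, z up, the work surface at z = 0. Lengths are in m, angles in rad, forces in N, time in s.
With the tool pointing down it reaches from about 0.4 to 0.85 m from the base axis. Payload 10.4 kg.
Tool frame: the origin (TCP) lies on the centre line of the jaws, within the pads' length; the fingertips stand 25 mm ahead of it and the grasp point (between the pads) lies 6 mm ahead of it; z points along the fingers, y is the line along which they close (so a half turn about z gives the same grasp; the last joint's range is limited). The gripper opens to 85 mm and grips with 20 to 120 N. Pads are 22 mm wide; open, the fingers measure 114 mm over their backs; the gripper's body (76 mm by 85 mm) begins 54 mm behind the grasp point. The pads swing forward as they close: fully open they stand 13 mm farther back than shut.
Start: joints at [-1.169, 0.332, -0.065, 1.46, 0.022, 1.35, -0.088], TCP at [0.258, 0.569, 0.256] pointing down, gripper open.
Joint ranges: [-2.6, 2.6], [-0.5, 2.12], [-1.47, 1.34], [0.16, 2.42], [-1.27, 4.41], [0.06, 2.06], [-2.6, 2.6]. Speed limits (rad/s): [2.22, 2.22, 2.79, 2.79, 3.14, 3.14, 3.14].

INTERFACE

Orientations are given as a rotation vector (axis times angle).
In Python, from workcell import readout, viewer, manip gives the robot as it stands. The module is installed in compiled form; this text tells all that it offers.
- The arm moves only by the shell command python3 -m crank 'ROWS' [OPENING] [FORCE]. ROWS is JSON, a list of rows, each a list of 2 entries, a list of its own where there are three numbers: the shift along the tool's x, y, z normalised to -1 to 1, where 1 is 80 cm, then the turn, a rotation vector about the tool's x, y, z normalised to -1 to 1, where 1 is pi rad. A call has 1 to 20 rows; each row is the pose to reach, as a shift and turn from the pose commanded when the call began, along the tool's axes at that moment, turning the shorter way round; what a row does not reach only later rows make up. A row lasts 1/12 s, in which the tool goes at most 41.7 mm and 7.16 degrees, less where a joint would pass 70% of its speed; a pose out of reach is approached as far as the arm can. A call with a number of a shift or a turn outside -1 to 1 is refused whole. A call with a gripper value outside its range is refused whole. OPENING is the opening, from 0 (shut) to 1 (fully open), set as the call begins (- or left out, the last holds). The fingers move at their own pace and stop on an object; FORCE is the grip in N (left out, the last holds). Time passes only in rows, so rows that repeat a pose let the fingers close. It gives the time, the measured TCP pose, the force, the opening and the grip force at its end, in the units of the state.
- readout.sense(): the state, without advancing time (a new reading comes with each control period).
- viewer.read_camera(name): name is "side" or "top" or "wrist"; returns a dict with "frame" (420x560x3 uint8, blue, green, red), "mtx" (3x3 intrinsics, pixels), "D" ([k1, k2, p1, p2, k3] as OpenCV has them; the pictures are not rectified), "eye" and "attitude" of the camera in the world. Camera axes: x right, y up, looking along -z (the intrinsics and any distortion apply to the point x, -y, -z); pixel columns grow to the right and rows downward; lengths in m; the calibration is good to about 2 mm. A picture is of the moment at which its call begins. There is no depth.
- manip.hand_in(): hands the job in; it is judged then, once.
The state is a dict: "time_s": time; "qpos": joint angles; "qd": joint speeds; "joint_efforts": joint torques, N m; "eef_pos": TCP position; "tcp_rot": TCP orientation; "wrist_force": force on the tool from outside, world axes, zero at the start; "moment": the same for the moment, N m; "gripper_width": opening from 0.0 (shut) to 1.0 (fully open); "gripper_force": force on a finger pad.
Only numpy, scipy, OpenCV 4.12 (cv2) and the standard library are available. Lean on these libraries where they do the work, as an engineer would, in place of code of your own. Each camera call takes 0.05 s, during which the arm holds its last target. There are 200 camera calls.

## Working session

There is one attempt and no reset: what is moved stays moved. The work goes in short steps, Python scripts to look and compute and a shell command to move; the robot and the scene stay as the last step left them, time stands still between calls to the robot, and variables do not carry over. Pictures are saved under pics/ and viewed, at most 10 in all, crops included, and the job is handed in when it is done.

```bash
mkdir -p pics; cat > h.py <<'E'
import numpy as np, cv2
from scipy.spatial.transform import Rotation as R
from workcell import readout, viewer, manip
def rot(a):
    a=np.array(a,float)
    return a if a.shape==(3,3) else (R.from_quat(a).as_matrix() if a.size==4 else R.from_rotvec(a).as_matrix())
def ray(c,px):
    u=cv2.undistortPoints(np.array([[px]],float),np.array(c['mtx']),np.array(c['D']))[0,0]
    return np.array(c['eye']),rot(c['attitude'])@np.array([u[0],-u[1],-1])
def plane(c,px,z):
    o,d=ray(c,px); return o+d*(z-o[2])/d[2]
def proj(c,P):
    p=rot(c['attitude']).T@(np.array(P)-c['eye'])
    return cv2.projectPoints(np.array([[p[0],-p[1],-p[2]]]),np.zeros(3),np.zeros(3),np.array(c['mtx']),np.array(c['D']))[0].ravel()
E
python3 - <<'E'
from h import *
for n in('top','side'):
    c=viewer.read_camera(n); cv2.imwrite(f'pics/{n}0.png',c['frame']); print(n,c['eye'],c['attitude'])
s=readout.sense(); print(s)
E
```

```text
top [ 0.42511734 -0.00480341  1.30934993] [ 0.10764209 -0.10418408 -1.58254339]
side [ 0.10971041 -0.80384065  1.02122269] [ 0.7836216  -0.24154186 -0.51880399]
{'time_s': 0.1, 'qpos': array([-1.16861904,  0.33281137, -0.06470018,  1.46088038,  0.02159019,
        1.34990039, -0.08849439]), 'qd': array([-0.00077811, -0.00154904,  0.00139375, -0.0028877 ,  0.00079305,
       -0.00096251, -0.00115828]), 'joint_efforts': array([ 1.62567470e-03, -6.26741195e+01,  4.94369818e-02, -3.92432177e+01,
        1.63417059e-02,  6.92282338e-03, -4.55175737e-06]), 'eef_pos': array([0.25744319, 0.56917019, 0.25558278]), 'tcp_rot': array([-6.62149986e-01, -3.07078818e+00,  2.01807788e-03]), 'wrist_force': array([ 0.82710593, -0.54024391,  0.16438921]), 'moment': array([-0.01994132,  0.01349159, -0.01123844]), 'gripper_force': 0.0, 'gripper_width': 1.0020022032933267}
```

View pics/top0.png

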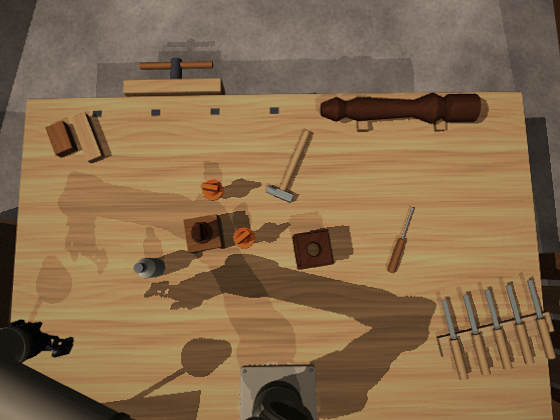

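View pics/side0.png

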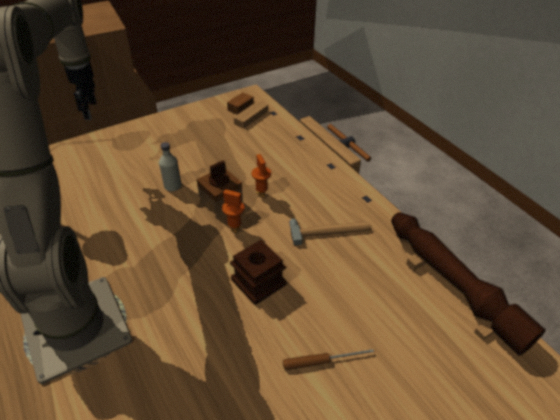

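The top view shows the finial in its stand at about (202,231) and the newel at (313,249). The orange decoys are at (212,188) and (244,238), the glue at (148,267), the hammer at (290,165) and the gouge at (400,240). Next come coarse positions and enlarged crops.

```bash
python3 - <<'E'
from h import *
c=viewer.read_camera('top')
for n,px,z in[('finialtop',(202,231),.155),('rim',(313.5,249),.105),('or1',(212,188),.06),('or2',(244,238),.06),('glue',(145,267),.1)]: print(n,plane(c,px,z).round(4))
f=c['frame'][205:285,170:345]; f=cv2.convertScaleAbs(cv2.resize(f,None,fx=4.5,fy=4.5,interpolation=3),alpha=1.8); cv2.imwrite('pics/crop1.png',f)
s=viewer.read_camera('side'); f=s['frame'][150:305,180:300]; cv2.imwrite('pics/crop2.png',cv2.convertScaleAbs(cv2.resize(f,None,fx=3.8,fy=3.8,interpolation=3),alpha=1.8))
E
```

```text
finialtop [0.5227 0.2087 0.155 ]
rim [ 0.4689 -0.112   0.105 ]
or1 [0.6651 0.1963 0.06  ]
or2 [0.5073 0.0967 0.06  ]
glue [0.4229 0.387  0.1   ]
```

View pics/crop1.png

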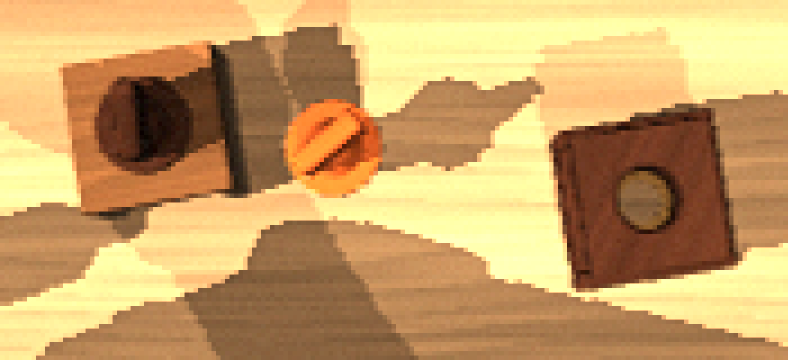

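```bash
cat >> h.py <<'E'
def goal(pos,ang,flip=False):
    """ang: world angle (deg) of tool y; tool z down. Prints shift and turn in row units."""
    s=readout.sense(); R0=rot(s['tcp_rot']); a=np.deg2rad(ang)
    y=np.array([np.cos(a),np.sin(a),0]); z=np.array([0,0,-1.]); Rt=np.c_[np.cross(y,z),y,z]
    sh=R0.T@(np.array(pos)-s['eef_pos'])/.8; tu=R.from_matrix(R0.T@Rt).as_rotvec()/np.pi
    print('shift',sh.round(4),'turn',tu.round(4),'steps',np.linalg.norm(sh)*.8/.0417,np.linalg.norm(tu)*180/7.16,'q7',s['qpos'][6].round(3))
E
python3 - <<'E'
from h import *
goal([.50,.209,.33],90); goal([.50,.209,.33],-90)
E
```

```text
shift [-0.4618 -0.2855 -0.0925] turn [-0.0002 -0.     -0.1352] steps 10.565614446849246 3.3991428714339227 q7 -0.088
shift [-0.4618 -0.2855 -0.0925] turn [-1.000e-04  3.000e-04  8.648e-01] steps 10.565614446849246 21.74052777968036 q7 -0.088
```

```bash
python3 -m crank '[[[0,0,-0.0925],[0,0,0]],[[0,0,-0.0925],[0,0,0]],[[-0.4618,-0.2855,-0.0925],[0,0,-0.135]],[[-0.4618,-0.2855,-0.0925],[0,0,-0.135]],[[-0.4618,-0.2855,-0.0925],[0,0,-0.135]],[[-0.4618,-0.2855,-0.0925],[0,0,-0.135]],[[-0.4618,-0.2855,-0.0925],[0,0,-0.135]],[[-0.4618,-0.2855,-0.0925],[0,0,-0.135]],[[-0.4618,-0.2855,-0.0925],[0,0,-0.135]],[[-0.4618,-0.2855,-0.0925],[0,0,-0.135]],[[-0.4618,-0.2855,-0.0925],[0,0,-0.135]],[[-0.4618,-0.2855,-0.0925],[0,0,-0.135]],[[-0.4618,-0.2855,-0.0925],[0,0,-0.135]],[[-0.4618,-0.2855,-0.0925],[0,0,-0.135]]]' 0.6 40
python3 - <<'E'
from h import *
s=readout.sense(); print(s['eef_pos'],s['qpos'].round(3))
goal([.50,.209,.33],90)
c=viewer.read_camera('wrist'); cv2.imwrite('pics/w1.png',c['frame']); print(c['eye'],rot(c['attitude']).round(3)); print(proj(c,[.5227,.2087,.164]))
E
```

```text
time_s: 1.37
eef_pos: [0.5028, 0.2032, 0.3303]
tcp_rot: [0.014, 3.141, -0.003]
wrist_force: [0.8, -0.7, 0.1]
gripper_width: 0.605
gripper_force: 0.0
[0.50280373 0.2032375  0.330327  ] [-0.65   0.114  0.199  1.574 -0.021  1.456  1.111]
shift [0.0036 0.0072 0.0004] turn [-0.0005  0.0003 -0.0029] steps 0.1538780393531152 0.0753900134346049 q7 1.111
[0.42288619 0.20340053 0.44854278] [[ 0.01  -0.95  -0.313]
 [ 1.     0.009  0.005]
 [-0.002 -0.313  0.95 ]]
[286.48116805 216.19384465]
```

View pics/w1.png

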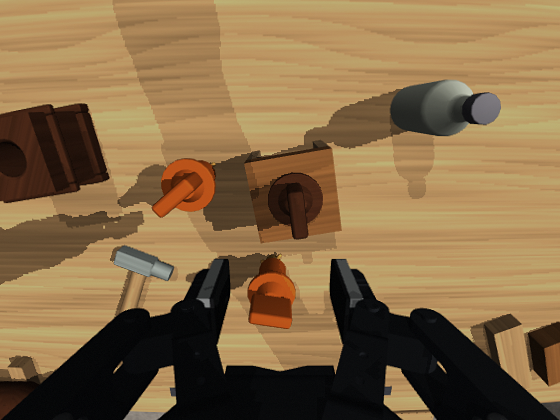

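The wrist view shows the finial blade running from about (290,180) to (300,237), with the flange centred near (295,200). Both orange decoys are clear of the jaws. I'll zoom in to get the blade's position and angle.

```bash
python3 - <<'E'
from h import *
c=viewer.read_camera('wrist'); f=c['frame'][140:250,235:355]; cv2.imwrite('pics/w2.png',cv2.convertScaleAbs(cv2.resize(f,None,fx=5,fy=5,interpolation=2),alpha=2.5))
E
```

```text
(no output)
```

View pics/w2.png

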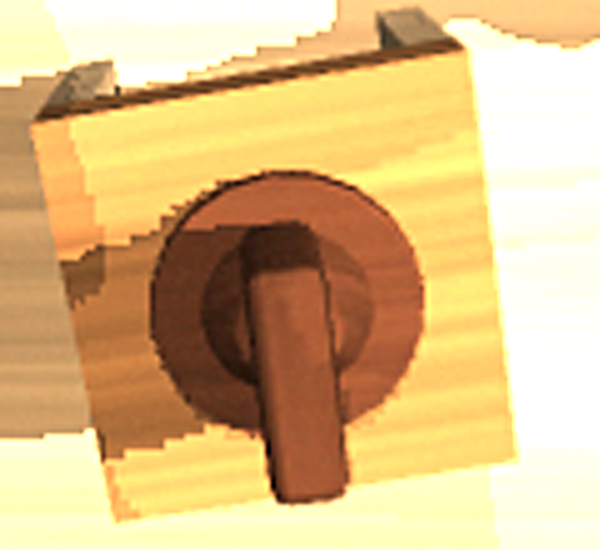

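```bash
python3 - <<'E'
from h import *
c=viewer.read_camera('wrist'); g=lambda x,y:((x+.5)/5-.5+235,(y+.5)/5-.5+140)
a=plane(c,g(286,268),.164);b=plane(c,g(308,498),.164); print(a,b,(a+b)/2,np.hypot(*(b-a)[:2]),np.degrees(np.arctan2(b[1]-a[1],b[0]-a[0])))
print('flange',plane(c,g(287,302),.107))
for q in[(39,118),(462,48),(116,520),(516,458)]:print(plane(c,g(*q),.1))
an=np.degrees(np.arctan2(b[1]-a[1],b[0]-a[0]))
t=.5*((a+b)/2+plane(c,g(287,302),.107)); print(t)
goal([t[0],t[1],.152],90+an)
E
```

```text
[0.49668425 0.21937174 0.164     ] [0.54420309 0.22419141 0.164     ] [0.52044367 0.22178157 0.164     ] 0.047762638574922724 5.7915149144140115
flange [0.52003371 0.221965   0.107     ]
[0.47850477 0.16577091 0.1       ]
[0.46310642 0.26085848 0.1       ]
[0.57775156 0.18069362 0.1       ]
[0.56172014 0.27829485 0.1       ]
[0.52023869 0.22187329 0.1355    ]
shift [-0.0259  0.0151  0.2226] turn [ 0.0001 -0.0002 -0.0322] steps 4.309750276635705 0.8097831024087511 q7 1.108
```

```bash
python3 -m crank '[[[-0.0259,0.0151,0.05],[0,0,-0.0322]],[[-0.0259,0.0151,0.09],[0,0,-0.0322]],[[-0.0259,0.0151,0.13],[0,0,-0.0322]],[[-0.0259,0.0151,0.16],[0,0,-0.0322]],[[-0.0259,0.0151,0.19],[0,0,-0.0322]],[[-0.0259,0.0151,0.21],[0,0,-0.0322]],[[-0.0259,0.0151,0.2226],[0,0,-0.0322]],[[-0.0259,0.0151,0.2226],[0,0,-0.0322]],[[-0.0259,0.0151,0.2226],[0,0,-0.0322]],[[-0.0259,0.0151,0.2226],[0,0,-0.0322]],[[-0.0259,0.0151,0.2226],[0,0,-0.0322]]]' 0.6 40
python3 - <<'E'
from h import *
goal([.5203,.2216,.152],95.8)
E
```

```text
time_s: 2.43
eef_pos: [0.5214, 0.2218, 0.1537]
tcp_rot: [-0.158, 3.136, 0.002]
wrist_force: [-0.4, -0.4, 0.2]
gripper_width: 0.597
gripper_force: 0.0
shift [ 0.0014 -0.0001  0.0021] turn [ 0.0003  0.0007 -0.0001] steps 0.047466884013139074 0.018975066920765345 q7 1.233
```

```bash
python3 -m crank '[[[0,0,0],[0,0,0]],[[0,0,0],[0,0,0]],[[0,0,0],[0,0,0]],[[0,0,0],[0,0,0]],[[0,0,0],[0,0,0]],[[0,0,0],[0,0,0]],[[0,0,0],[0,0,0]],[[0,0,0],[0,0,0]],[[0,0,0],[0,0,0]],[[0,0,0],[0,0,0]]]' 0 70
python3 - <<'E'
from h import *
s=readout.sense(); print(s['qpos'].round(3),s['moment'].round(2),s['eef_pos'],s['tcp_rot'])
E
```

```text
time_s: 3.27
eef_pos: [0.521, 0.2213, 0.1527]
tcp_rot: [-0.158, 3.137, 0.001]
wrist_force: [-0.9, -1.4, 6.1]
gripper_width: 0.177
gripper_force: 68.7
[-0.635  0.282  0.179  1.758 -0.056  1.106  1.233] [-0.02  0.33  0.04] [0.52096645 0.22129771 0.15272322] [-1.57619568e-01  3.13709413e+00  7.14901686e-04]
```

```bash
python3 -m crank '[[[0,0,-0.01],[0,0,0]],[[0,0,-0.03],[0,0,0]],[[0,0,-0.06],[0,0,0]],[[0,0,-0.09],[0,0,0]],[[0,0,-0.13],[0,0,0]],[[0,0,-0.17],[0,0,0]],[[0,0,-0.21],[0,0,0]],[[0,0,-0.25],[0,0,0]],[[0,0,-0.28],[0,0,0]],[[0,0,-0.28],[0,0,0]],[[0,0,-0.28],[0,0,0]]]' 0 70
python3 - <<'E'
from h import *
s=readout.sense(); print(s['qpos'].round(3),s['moment'].round(2))
goal([.469,0.02,.377],95.8)
E
```

```text
time_s: 4.18
eef_pos: [0.521, 0.2212, 0.3771]
tcp_rot: [-0.157, 3.136, 0.001]
wrist_force: [-0.7, -0.5, -2.5]
gripper_width: 0.178
gripper_force: 68.6
[-0.651  0.161  0.196  1.427 -0.031  1.556  1.214] [0.01 0.05 0.01]
shift [ 8.990e-02 -2.437e-01 -2.000e-04] turn [ 0.0002  0.0005 -0.0003] steps 4.9833301187020895 0.016242119652889395 q7 1.214
```

```bash
python3 -m crank '[[[0.01,-0.027,0],[0,0,0]],[[0.025,-0.068,0],[0,0,0]],[[0.04,-0.108,0],[0,0,0]],[[0.055,-0.149,0],[0,0,0]],[[0.07,-0.19,0],[0,0,0]],[[0.08,-0.217,0],[0,0,0]],[[0.09,-0.244,0],[0,0,0]],[[0.09,-0.244,0],[0,0,0]],[[0.09,-0.244,0],[0,0,0]],[[0.09,-0.244,0],[0,0,0]]]' 0 70
python3 - <<'E'
from h import *
s=readout.sense(); print(s['eef_pos'],s['qpos'].round(3))
c=viewer.read_camera('wrist'); print(proj(c,[.469,-.112,.105])); f=c['frame']
cv2.imwrite('pics/w3.png',cv2.convertScaleAbs(f,alpha=1.6))
E
```

```text
time_s: 5.02
eef_pos: [0.4684, 0.0204, 0.3751]
tcp_rot: [0.159, -3.136, 0.0]
wrist_force: [0.3, 0.5, -2.1]
gripper_width: 0.177
gripper_force: 68.6
[0.46837996 0.02042327 0.37505272] [-0.486 -0.072  0.326  1.663  0.023  1.548  1.511]
[176.40800995 165.65542604]
```

View pics/w3.png

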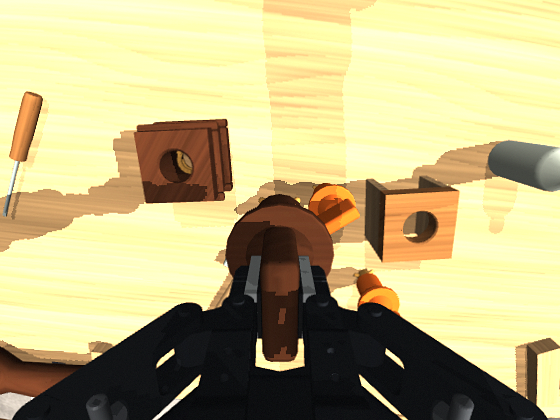

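The finial is held upright in the jaws. The newel's well is near (177,165), which agrees with the earlier estimate. I'll zoom in on the well.

```bash
python3 - <<'E'
from h import *
c=viewer.read_camera('wrist'); f=c['frame'][110:215,125:240]; cv2.imwrite('pics/w4.png',cv2.convertScaleAbs(cv2.resize(f,None,fx=5,fy=5,interpolation=2),alpha=2.5))
E
```

```text
(no output)
```

View pics/w4.png

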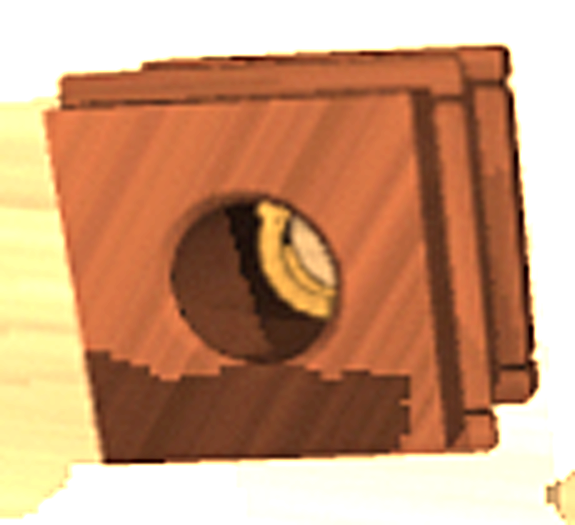

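```bash
python3 - <<'E'
from h import *
c=viewer.read_camera('wrist'); g=lambda x,y:((x+.5)/5-.5+125,(y+.5)/5-.5+110)
P=[plane(c,g(*q),.105) for q in[(46,110),(414,93),(450,448),(103,462)]]
for p in P: print(p)
print('diag centre',np.mean(P,0),'hole',plane(c,g(256,277),.103))
t=np.array([.25*sum(P)[0]*1+0,0,0])
h=.5*(np.mean(P,0)+plane(c,g(256,277),.103)); print(h)
goal([h[0]+.0005,h[1],.375],95.8)
E
```

```text
[ 0.43195353 -0.16522511  0.105     ]
[ 0.41947046 -0.07380498  0.105     ]
[ 0.50912528 -0.0614478   0.105     ]
[ 0.52221952 -0.15342722  0.105     ]
diag centre [ 0.4706922  -0.11347628  0.105     ] hole [ 0.46923001 -0.11315932  0.103     ]
[ 0.46996111 -0.1133178   0.104     ]
shift [ 0.0149 -0.167   0.0007] turn [-0.0001 -0.0004  0.0003] steps 3.2173044181310444 0.01305064093667811 q7 1.512
```

```bash
python3 -m crank '[[[0.005,-0.05,0],[0,0,0]],[[0.01,-0.1,0],[0,0,0]],[[0.0149,-0.145,0],[0,0,0]],[[0.0149,-0.167,0],[0,0,0]],[[0.0149,-0.167,0],[0,0,0]],[[0.0149,-0.167,0.03],[0,0,0]],[[0.0149,-0.167,0.06],[0,0,0]],[[0.0149,-0.167,0.09],[0,0,0]],[[0.0149,-0.167,0.115],[0,0,0]],[[0.0149,-0.167,0.125],[0,0,0]],[[0.0149,-0.167,0.125],[0,0,0]],[[0.0149,-0.167,0.125],[0,0,0]],[[0.0149,-0.167,0.125],[0,0,0]]]' 0 70
python3 - <<'E'
from h import *
s=readout.sense(); print(s['qpos'].round(3))
goal([.4702,-.1132,.265],95.8)
a=viewer.read_camera('wrist')['frame']; b=viewer.read_camera('side')['frame'][120:320,180:340]
a=cv2.resize(a,(540,405)); b=cv2.resize(b,(0,0),fx=2.2,fy=2.2)[:405,50:310]
cv2.imwrite('pics/w5.png',cv2.convertScaleAbs(np.hstack([a,b]),alpha=2))
E
```

```text
time_s: 6.25
eef_pos: [0.471, -0.1142, 0.2775]
tcp_rot: [-0.158, 3.136, -0.0]
wrist_force: [-1.3, 1.4, -2.3]
gripper_width: 0.178
gripper_force: 69.1
[-0.351 -0.014  0.495  1.812  0.007  1.341  1.814]
shift [0.0009 0.0013 0.0157] turn [-0.0001  0.0006 -0.0001] steps 0.3019985010806315 0.01441732146370733 q7 1.814
```

View pics/w5.png

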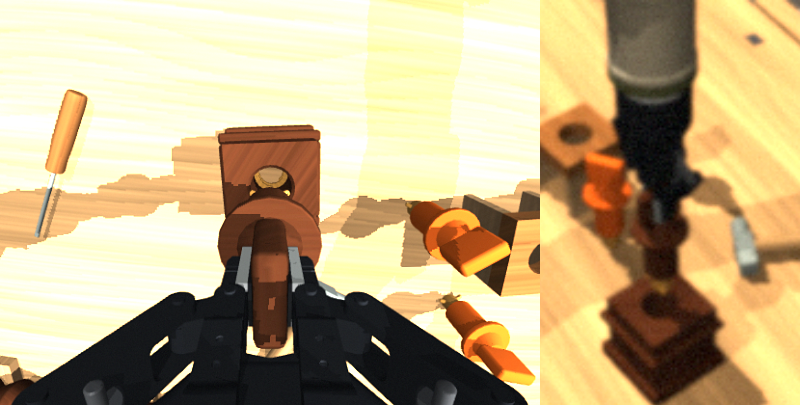

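The finial is lined up above the well: hole and finial are both at column 270 in the left half. I'll lower it slowly into the mouth and watch the force.

```bash
python3 -m crank '[[[0.0009,0.0013,0.006],[0,0,0]],[[0.0009,0.0013,0.012],[0,0,0]],[[0.0009,0.0013,0.018],[0,0,0]],[[0.0009,0.0013,0.023],[0,0,0]],[[0.0009,0.0013,0.027],[0,0,0]],[[0.0009,0.0013,0.031],[0,0,0]],[[0.0009,0.0013,0.035],[0,0,0]],[[0.0009,0.0013,0.039],[0,0,0]],[[0.0009,0.0013,0.043],[0,0,0]],[[0.0009,0.0013,0.043],[0,0,0]]]' 0 70
python3 - <<'E'
from h import *
s=readout.sense(); print(s['moment'].round(2)); goal([.4702,-.1132,.225],95.8)
E
```

```text
time_s: 7.18
eef_pos: [0.4692, -0.1134, 0.2411]
tcp_rot: [0.158, -3.137, -0.0]
wrist_force: [-0.9, 0.2, -2.2]
gripper_width: 0.178
gripper_force: 69.1
[-0.05 -0.01 -0.05]
shift [-0.0013  0.0001  0.0202] turn [ 0.     -0.0003 -0.0002] steps 0.3874018321199517 0.008949823893636 q7 1.823
```

```bash
python3 -m crank '[[[-0.0007,0,0.003],[0,0,0]],[[-0.0007,0,0.006],[0,0,0]],[[-0.0007,0,0.009],[0,0,0]],[[-0.0007,0,0.012],[0,0,0]],[[-0.0007,0,0.015],[0,0,0]],[[-0.0007,0,0.018],[0,0,0]],[[-0.0007,0,0.018],[0,0,0]]]' 0 70
python3 - <<'E'
from h import *
s=readout.sense(); print(s['moment'].round(2)); goal([.4702,-.1132,.225],95.8)
E
```

```text
time_s: 7.77
eef_pos: [0.4698, -0.1134, 0.2269]
tcp_rot: [0.158, -3.137, -0.0]
wrist_force: [-0.0, -1.3, -1.7]
gripper_width: 0.177
gripper_force: 69.1
[0.01 0.01 0.02]
shift [-0.0006  0.0001  0.0023] turn [ 0.     -0.0002 -0.0003] steps 0.04586117151888302 0.008480906501989474 q7 1.829
```

```bash
python3 -m crank '[[[0,0,0.003],[0,0,0]],[[0,0,0.006],[0,0,0]],[[0,0,0.009],[0,0,0]],[[0,0,0.012],[0,0,0]],[[0,0,0.015],[0,0,0]],[[0,0,0.018],[0,0,0]],[[0,0,0.021],[0,0,0]],[[0,0,0.021],[0,0,0]]]' 0 70
```

```text
time_s: 8.43
eef_pos: [0.4698, -0.1133, 0.2101]
tcp_rot: [0.158, -3.137, -0.0]
wrist_force: [-0.2, -0.2, -1.5]
gripper_width: 0.183
gripper_force: 69.1
```

```bash
python3 -c "
from h import *
s=readout.sense(); print(s['moment'].round(2),s['eef_pos'].round(4))"
```

```text
[ 0.   -0.02 -0.04] [ 0.4698 -0.1133  0.2101]
```

```bash
python3 -m crank '[[[0,0,0.004],[0,0,0]],[[0,0,0.008],[0,0,0]],[[0,0,0.012],[0,0,0]],[[0,0,0.016],[0,0,0]],[[0,0,0.02],[0,0,0]],[[0,0,0.024],[0,0,0]],[[0,0,0.028],[0,0,0]],[[0,0,0.032],[0,0,0]],[[0,0,0.036],[0,0,0]],[[0,0,0.036],[0,0,0]]]' 0 70
```

```text
time_s: 9.27
eef_pos: [0.4697, -0.1133, 0.1811]
tcp_rot: [0.158, -3.137, -0.0]
wrist_force: [-0.3, -0.2, -2.8]
gripper_width: 0.179
gripper_force: 69.1
```

```bash
python3 -m crank '[[[0,0,0.0015],[0,0,0]],[[0,0,0.003],[0,0,0]],[[0,0,0.0045],[0,0,0]],[[0,0,0.006],[0,0,0]],[[0,0,0.006],[0,0,0]]]' 0 70
```

```text
time_s: 9.68
eef_pos: [0.4699, -0.1133, 0.1768]
tcp_rot: [0.158, -3.137, -0.0]
wrist_force: [0.3, 0.3, -1.7]
gripper_width: 0.178
gripper_force: 69.1
```

```bash
python3 -m crank '[[[0,0,0.0013],[0,0,0]],[[0,0,0.0026],[0,0,0]],[[0,0,0.0038],[0,0,0]],[[0,0,0.0038],[0,0,0]]]' 0 70
```

```text
time_s: 10.02
eef_pos: [0.4705, -0.1134, 0.1749]
tcp_rot: [-0.158, 3.136, 0.0]
wrist_force: [-2.5, 1.2, 8.6]
gripper_width: 0.179
gripper_force: 70.9
```

Contact at TCP z of about 0.175, so the flange is about 17 mm above the rim and needs roughly 170° clockwise (+tool z), descending 0.1 mm per degree. I'll start with 30°.

```bash
python3 -m crank '[[[0,0,0.0006],[0,0,0.03]],[[0,0,0.0013],[0,0,0.06]],[[0,0,0.002],[0,0,0.09]],[[0,0,0.0027],[0,0,0.12]],[[0,0,0.0034],[0,0,0.15]],[[0,0,0.0038],[0,0,0.167]],[[0,0,0.0038],[0,0,0.167]]]' 0 70
python3 -c "
from h import *
s=readout.sense(); print(s['moment'].round(2),s['qpos'].round(2))"
```

```text
time_s: 10.6
eef_pos: [0.4708, -0.1126, 0.1723]
tcp_rot: [0.666, 3.069, 0.003]
wrist_force: [-3.5, 3.2, 13.3]
gripper_width: 0.177
gripper_force: 71.2
[ 0.8   1.08 -0.11] [-0.36  0.08  0.53  1.96 -0.05  1.11  1.33]
```

```bash
python3 -m crank '[[[0,0,0.0007],[0,0,0.03]],[[0,0,0.0014],[0,0,0.06]],[[0,0,0.0021],[0,0,0.09]],[[0,0,0.0028],[0,0,0.12]],[[0,0,0.0035],[0,0,0.15]],[[0,0,0.0042],[0,0,0.18]],[[0,0,0.0049],[0,0,0.21]],[[0,0,0.0056],[0,0,0.24]],[[0,0,0.0063],[0,0,0.27]],[[0,0,0.007],[0,0,0.3]],[[0,0,0.0077],[0,0,0.333]],[[0,0,0.0077],[0,0,0.333]]]' 0 70
python3 -c "
from h import *
s=readout.sense(); print(s['moment'].round(2),s['qpos'].round(2))"
```

```text
time_s: 11.6
eef_pos: [0.4713, -0.1126, 0.1662]
tcp_rot: [2.113, 2.323, 0.004]
wrist_force: [-2.3, 2.4, 11.4]
gripper_width: 0.175
gripper_force: 71.0
[ 0.87  0.73 -0.19] [-0.41  0.09  0.59  1.97 -0.06  1.1   0.29]
```

```bash
python3 -m crank '[[[0,0,0.0007],[0,0,0.03]],[[0,0,0.0014],[0,0,0.06]],[[0,0,0.0021],[0,0,0.09]],[[0,0,0.0028],[0,0,0.12]],[[0,0,0.0035],[0,0,0.15]],[[0,0,0.0042],[0,0,0.18]],[[0,0,0.0049],[0,0,0.21]],[[0,0,0.0056],[0,0,0.24]],[[0,0,0.0063],[0,0,0.27]],[[0,0,0.007],[0,0,0.3]],[[0,0,0.0077],[0,0,0.333]],[[0,0,0.0077],[0,0,0.333]]]' 0 70
python3 -c "
from h import *
s=readout.sense(); print(s['moment'].round(2),s['qpos'].round(2))"
```

```text
time_s: 12.6
eef_pos: [0.4717, -0.1132, 0.1602]
tcp_rot: [2.992, 0.956, 0.006]
wrist_force: [0.9, 2.0, 10.8]
gripper_width: 0.182
gripper_force: 70.9
[ 0.58  0.   -0.17] [-0.47  0.1   0.65  1.97 -0.07  1.08 -0.74]
```

```bash
python3 -m crank '[[[0,0,0.0005],[0,0,0.022]],[[0,0,0.001],[0,0,0.044]],[[0,0,0.0015],[0,0,0.066]],[[0,0,0.002],[0,0,0.088]],[[0,0,0.0025],[0,0,0.11]],[[0,0,0.0025],[0,0,0.11]]]' 0 70
python3 -c "
from h import *
s=readout.sense(); print(s['moment'].round(2),s['qpos'].round(2),s['eef_pos'].round(4))"
```

```text
time_s: 13.1
eef_pos: [0.4719, -0.1137, 0.1583]
tcp_rot: [3.111, 0.431, 0.007]
wrist_force: [0.4, 0.4, 10.5]
gripper_width: 0.178
gripper_force: 70.9
[ 0.18 -0.06 -0.12] [-0.49  0.11  0.68  1.98 -0.08  1.08 -1.08] [ 0.4719 -0.1137  0.1583]
```

```bash
python3 -m crank '[[[0,0,0.0004],[0,0,0.0167]],[[0,0,0.0008],[0,0,0.033]],[[0,0,0.0012],[0,0,0.05]],[[0,0,0.0012],[0,0,0.05]]]' 0 70
python3 -c "
from h import *
s=readout.sense(); print(s['moment'].round(2),s['qpos'].round(2),s['eef_pos'].round(4))"
```

```text
time_s: 13.43
eef_pos: [0.4721, -0.114, 0.1577]
tcp_rot: [3.135, 0.187, 0.008]
wrist_force: [0.7, -0.1, 13.6]
gripper_width: 0.179
gripper_force: 71.5
[-0.26  0.19 -0.02] [-0.5   0.11  0.69  1.98 -0.08  1.08 -1.23] [ 0.4721 -0.114   0.1577]
```

```bash
python3 -m crank '[[[0,0,0.0004],[0,0,0.0167]],[[0,0,0.0008],[0,0,0.033]],[[0,0,0.0008],[0,0,0.033]]]' 0 70
python3 -c "
from h import *
s=readout.sense(); print(s['moment'].round(2),s['qpos'].round(2),s['eef_pos'].round(4))"
```

```text
time_s: 13.68
eef_pos: [0.4724, -0.1143, 0.1576]
tcp_rot: [3.141, 0.024, 0.009]
wrist_force: [-1.3, -2.0, 19.5]
gripper_width: 0.175
gripper_force: 72.3
[-0.45  0.56 -0.12] [-0.51  0.11  0.7   1.98 -0.08  1.08 -1.33] [ 0.4724 -0.1143  0.1576]
```

```bash
python3 -m crank '[[[0,0,0],[0,0,0.0167]],[[0,0,0],[0,0,0.033]],[[0,0,0],[0,0,0.05]],[[0,0,0],[0,0,0.05]]]' 0 70
python3 - <<'E'
from h import *
s=readout.sense(); print(s['moment'].round(2),s['eef_pos'].round(4))
c=viewer.read_camera('side'); f=c['frame'][220:310,215:305]; a=cv2.resize(f,None,fx=6,fy=6,interpolation=2)
cv2.imwrite('pics/s2.png',cv2.convertScaleAbs(a,alpha=2.2))
E
```

```text
time_s: 14.02
eef_pos: [0.4724, -0.1145, 0.1576]
tcp_rot: [3.133, -0.223, 0.009]
wrist_force: [0.8, -2.9, 18.7]
gripper_width: 0.176
gripper_force: 72.2
[-0.72  0.52 -0.13] [ 0.4724 -0.1145  0.1576]
```

View pics/s2.png

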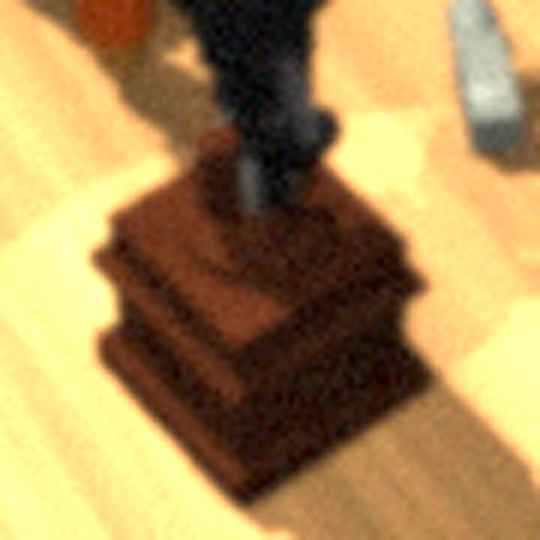

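The flange sits flat on the block's top and z stopped at the predicted home height (0.1576), so I'll release and retreat upward.

```bash
python3 -m crank '[[[0,0,-0.001],[0,0,0]],[[0,0,-0.001],[0,0,0]],[[0,0,-0.001],[0,0,0]],[[0,0,-0.001],[0,0,0]],[[0,0,-0.001],[0,0,0]],[[0,0,-0.001],[0,0,0]],[[0,0,-0.01],[0,0,0]],[[0,0,-0.03],[0,0,0]],[[0,0,-0.06],[0,0,0]],[[0,0,-0.1],[0,0,0]],[[0,0,-0.14],[0,0,0]],[[0,0,-0.19],[0,0,0]],[[0,0,-0.24],[0,0,0]],[[0,0,-0.24],[0,0,0]],[[0,0,-0.24],[0,0,0]]]' 0.6 40
python3 - <<'E'
from h import *
c=viewer.read_camera('wrist'); s=viewer.read_camera('side')
print(proj(c,[.47,-.1133,.169]),proj(c,[.47,-.1133,.113]))
a=cv2.resize(c['frame'][60:270,160:400],None,fx=2,fy=2); b=cv2.resize(s['frame'][200:305,220:300],(320,420))
cv2.imwrite('pics/end.png',cv2.convertScaleAbs(np.hstack([a,b]),alpha=2.2))
E
```

```text
time_s: 15.32
eef_pos: [0.4708, -0.1137, 0.3495]
tcp_rot: [-3.133, 0.217, -0.007]
wrist_force: [0.2, -0.7, -0.1]
gripper_width: 0.598
gripper_force: 0.0
[278.71228799 195.24297275] [278.86944046 182.76482926]
```

View pics/end.png

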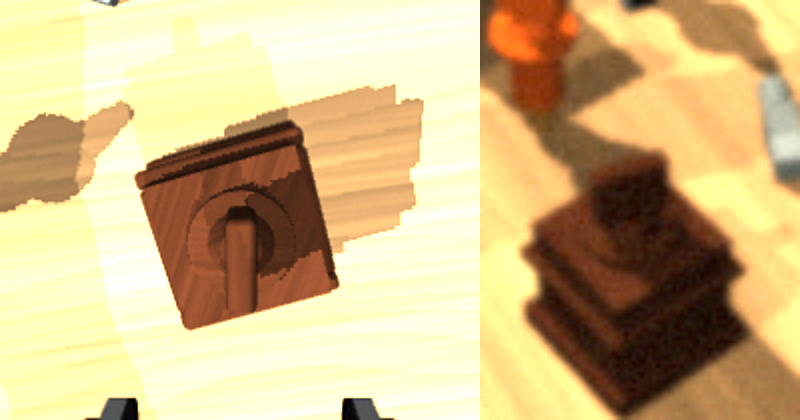

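```bash
python3 -c "
from h import *
print(manip.hand_in())"
```

```text
the job is handed in; nothing more can be done
None
```

The finial is threaded into the newel block with its flange down on the block's top, judging by where the descent stopped and the last pictures; the gripper is open and clear, the hammer, glue and gouge were never touched, and the job was handed in at about 15 s with no verdict returned.

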